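# Put the hand weight away and tip the case lid shut

## Robot

A 6-joint arm with a two-finger parallel gripper is mounted at the origin on the work surface. World frame = base frame: x ahead of the robot, y to its left, z up, the work surface at z = 0. Lengths are in mm, angles in rad, forces in N, time in s.
With the tool pointing down it reaches from about 300 to 875 mm from the base axis. Payload 4.2 kg.
Tool frame: the origin (TCP) lies midway between the tips of the shut fingers; the grasp point (between the pads) lies 19 mm behind it; z points along the fingers, y is the direction in which the jaws open and shut (so a half turn about z gives the same grasp; the last joint's range is limited). The gripper opens to 85 mm and grips with 20 to 120 N. Pads are 22 mm wide; open, the fingers measure 114 mm over their backs; the gripper's body (76 mm by 85 mm) begins 54 mm behind the grasp point. The pads swing forward as they close: fully open they stand 13 mm farther back than shut.
Start: joints at [1.227, 0.32, 1.565, -0, 1.257, -0.02], TCP at [182.951, 545.133, 231.338] pointing down, gripper open.
Joint ranges: [-3.11, 3.11], [-0.84, 2.01], [0.21, 2.61], [-1.34, 4.49], [0.05, 2.63], [-2.56, 2.56]. Speed limits (rad/s): [2.57, 2.57, 3.14, 3.14, 3.14, 3.14].

## Interface

Orientations are given as a unit quaternion [x, y, z, w].
In Python, from station import manip, eyes gives the robot as it stands.
- The arm moves only by the tool send_rows, never from a script. Its argument "targets" is a list of rows, each an object with "jaw": the closure, from 0 (fully open) to 1 (shut); "dp": the shift along the tool's x, y, z in m, a list of three; "turn": the turn about the tool's z in rad. In form: [{"jaw": jaw, "dp": [dx, dy, dz], "turn": turn}, ...]. A call has 1 to 12 rows; each row shifts and turns the commanded pose from where the row before left it, along the tool's axes as they then stand; what a row does not reach is not made up. A row lasts 1/12 s, in which the tool goes at most 41.7 mm and 7.16 degrees, less where a joint would pass 70% of its speed; a pose out of reach is approached as far as the arm can. A call with a gripper value outside its range is refused whole. The fingers move at their own pace and stop on an object; "newtons" is the grip in N (left out, the last holds). Time passes only in rows, so rows that do not move let the fingers close. It gives the time, the measured TCP pose, the force and the opening at its end, in the units of the state.
- manip.get_state(): the state, without advancing time (a new reading comes with each control period).
- eyes.read_camera(name): name is "side" or "top" or "wrist"; returns the picture (480x640x3 uint8, red, green, blue); there is no depth.
- eyes.camera_info(name): a dict with "fx", "fy", "cx", "cy" (pixels), "R" (3x3) and "t" (3): a world point X has camera coordinates R X + t; the wrist camera has in their place "hand_eye" (4x4, takes a point from camera to tool coordinates, whose origin is the TCP and whose axes are the flange's). Camera axes: x right, y down, z forward; pixel columns grow to the right and rows downward; lengths in mm; the calibration is good to about 2 mm. A picture is of the moment at which its call begins: read the wrist's pose just before it. camera_info takes no time and is no camera call.
- manip.finish_job(): hands the job in, once; it reports no verdict.
The state is a dict: "time": time; "joint_positions": joint angles; "dq": joint speeds; "tau": joint torques, N m; "position": TCP position; "eef_rot": TCP orientation; "contact_force": force on the tool from outside, world axes, zero at the start; "torque": the same for the moment, N m; "grip_width": finger opening in mm.
Only numpy, scipy, OpenCV 4.12 (cv2) and the standard library are available. Lean on these libraries where they do the work, as an engineer would, in place of code of your own. Each camera call takes 0.05 s, during which the arm holds its last target. There are 200 camera calls.

## Task

Take the steel hand weight by its bar handle and set it down upright in the empty bay of the open green instrument case; do not drop it. Then push the lid from behind past upright, take the hand away and let the lid swing shut by its own weight: do not press or guide it down. Leave the bottle, the loupe and the small cardboard box where they are.

Things in the scene. Friction and masses are not known exactly. Their poses are not given: they have to be found in the camera images.
- weight: loose steel hand weight of about 0.5 kg: a block 70 (x) x 46 (y) x 16 mm with a round bar handle, 10 mm thick and 74 mm long along the block's x, carried on two 8 mm posts at x = +-27 mm. Bar axis 45 mm over the underside, 50 mm high in all; 24 mm clear between block and bar. Origin: centre of the underside; z up. It starts standing on the desk, right (-y) of the case
- weight_bar (a point): middle of the weight's bar handle, on the bar's axis (45 mm over the underside); x along the bar
- case: dark green open instrument case, fixed to the desk: 150 (x) x 180 (y) x 60 mm high, walls 4 mm, floor 4 mm above the desk. Origin: centre of the underside, z up. Its yaw lies within about 0.35 rad of the world axes. The lid is hinged on its +y (left) rim. The 56 mm of the inside next to the hinge is filled with foam 40 mm high holding small flat tools (top at most 48 mm above the desk); the rest, on the -y side, is the empty bay
- bay (a point): centre of the floor of the empty bay, 28 mm from the case's middle towards its -y, 4 mm above the desk; axes as the case's. The bay is 142 mm (x) x 116 mm (y) and 56 mm deep from the rim; the weight fits in it at any yaw and under the shut lid
- lid (a joint): angle of the lid in rad: 0 = shut and level, 1.57 = upright, 1.95 = open stop, leaning back over the case's +y side, where it starts. Free, damped hinge: above about 1.47 it falls back open, below about 1.37 it falls shut by itself within about 3 s. The lid weighs 0.3 kg and needs only about 1 N at its edge
- lid_hinge (a point): middle of the hinge line, on the case's +y rim: case frame (0, 90, 61) mm. The line runs along the case's x; the point turns with the lid, its x always along the hinge
- lid_edge (a point): middle of the lid's free edge, 180 mm from the hinge. The lid is a shallow tray 150 mm along the hinge, 180 mm long, 18 mm deep, with 4 mm walls; this point lies on the outside of its free edge, mid-depth (9 mm from either face). With the lid open it is the topmost part, about 225 mm above the desk (it rises 16 mm as the lid comes upright), about 75 mm out over the case's +y side; the back face then looks to the case's +y and down, and there is free space behind it
- bottle: bystander: small amber bottle, 44 mm across, 85 mm high; origin at the centre of its underside
- loupe: bystander: grey stand loupe, 44 mm across, 40 mm high; origin at the centre of its underside
- slip_box: bystander: small closed cardboard box, 50 x 40 x 30 mm; origin at the centre of its underside
Things that resemble listed ones, but are neither listed nor needed, are in the scene too. What is meant by the weight is not red, and is the larger of those in its own colour. There is more than one size of the case; the job needs the larger.

How it is judged (in metres and radians):
On the way, in this order (a step that is already met when the one before it is completed fails the run):
1. the weight stands in the bay, released, with the lid still open (x of weight in the frame of bay between -0.055 and 0.055 m and y of weight in the frame of bay between -0.045 and 0.045 m and z of weight in the frame of bay below 0.008 m and angle between weight's own z axis and vertical below 0.12 rad and linear speed of weight below 0.03 m/s and contact force between the fingers and weight below 0.1 N and value of joint lid above 1.57 rad), for 0.2 s.
2. the lid is shut (value of joint lid below 0.05 rad), for 0.2 s.
At the end, for the whole second after the job is handed in: the weight stands upright (within 0.12 rad) and still (under 0.03 m/s) on the floor of the bay (underside at most 8 mm above it, its middle within 55 mm along x and 45 mm along y of the bay's centre), and the lid is shut (below 0.05 rad) (x of weight in the frame of bay between -0.055 and 0.055 m and y of weight in the frame of bay between -0.045 and 0.045 m and z of weight in the frame of bay below 0.008 m and angle between weight's own z axis and vertical below 0.12 rad and linear speed of weight below 0.03 m/s and value of joint lid below 0.05 rad); the robot touches nothing.
It fails at once if the robot touches the case or lid while the lid is more than 50 degrees past upright (below 0.7 rad) (value of joint lid below 0.7 rad and contact force between any of the fingers, the arm and case above 0.5 N).
It fails at once if the weight is dropped or thrown (over 0.5 m/s while the fingers do not touch it) (linear speed of weight above 0.5 m/s and contact force between the fingers and weight below 0.05 N).
It fails at once if the bottle is moved more than 30 mm or tipped over (distance of bottle from where it was at the start of the episode above 0.03 m or angle between bottle's own z axis and vertical above 0.5 rad).
It fails at once if the loupe is moved more than 30 mm or tipped over (distance of loupe from where it was at the start of the episode above 0.03 m or angle between loupe's own z axis and vertical above 0.5 rad).
It fails at once if the slip_box is moved more than 30 mm or tipped over (distance of slip_box from where it was at the start of the episode above 0.03 m or angle between slip_box's own z axis and vertical above 0.5 rad).
It also fails if it takes over 51 s, if anything falls off the work surface, if the arm or the gripper's body presses on something with over 40 N, if the wrist force passes 120 N, or if a joint passes its speed limit or range.

## Working session

There is one attempt and no reset: what is moved stays moved. The work goes in short steps, Python scripts to look and compute and a tool call to move; the robot and the scene stay as the last step left them, time stands still between calls to the robot, and variables do not carry over. Pictures are saved under pics/ and viewed, about 8 in all and at most 12, crops included, and the job is handed in when it is done.

Besides the shell and the picture viewer there is one more tool, called after "Call:" as a command line: name --argument value ..., lists and objects as JSON in quotes. send_rows: Moves the arm, as the interface text tells. Its arguments: {"type":"object","properties":{"targets":{"type":"array","items":{"type":"object","properties":{"jaw":{"type":"number"},"dp":{"type":"array","items":{"type":"number"}},"turn":{"type":"number"}}}},"newtons":{"type":"number"}},"required":["targets"]}

```bash
mkdir -p pics; ls; python3 - <<'E'
from station import manip, eyes
import cv2,json
print(manip.get_state())
for n in("top","side","wrist"):
    print(n,eyes.camera_info(n))
    cv2.imwrite(f"pics/{n}0.png",eyes.read_camera(n)[:,:,::-1])
E
```

```text
pics
{'time': 0.0, 'joint_positions': array([ 1.22699519e+00,  3.20256108e-01,  1.56569457e+00, -4.22366014e-06,
        1.25741585e+00, -2.00171317e-02]), 'dq': array([ 0.00114965, -0.00103586,  0.00080874,  0.00056478,  0.00033613,
        0.00060188]), 'tau': array([ 7.49405226e-04, -4.15510905e+01, -2.34157366e+01, -2.63399124e-04,
        8.32647085e-03, -1.68864995e-05]), 'position': array([182.78306551, 544.65343831, 230.4967994 ]), 'eef_rot': array([ 1.61185051e-01,  9.86923803e-01, -8.72663454e-04, -1.58477865e-04]), 'contact_force': array([-0.21116363,  0.76861982,  0.23714923]), 'torque': array([ 0.00520835, -0.04294514, -0.02015507]), 'grip_width': 85.1712669770806}
top {'fx': 453.3667905800398, 'fy': 453.3667905800398, 'cx': 318.08925281823304, 'cy': 238.81492163525965, 'R': array([[-0.00175981, -0.99921223, -0.03964625],
       [-0.99493402,  0.00573457, -0.10036643],
       [ 0.10051472,  0.03926877, -0.99416033]]), 't': array([-36.72814827, 547.77162026, 860.90402865])}
side {'fx': 576.2395546399378, 'fy': 576.2395546399378, 'cx': 330.5699285261525, 'cy': 238.0196558630606, 'R': array([[-0.98411977, -0.17661175, -0.01779238],
       [-0.12364475,  0.75397178, -0.64516551],
       [ 0.12735876, -0.6327202 , -0.76383565]]), 't': array([536.12486302, 175.98447141, 894.4717029 ])}
wrist {'fx': 354.97699816539, 'fy': 354.97699816539, 'cx': 315.2582228422972, 'cy': 236.04409653922642, 'hand_eye': array([[ 2.52268819e-04, -9.54674324e-01, -2.97652267e-01,
         7.65309492e+01],
       [ 9.99998351e-01, -2.94524015e-04,  1.79216817e-03,
        -1.37333656e+00],
       [-1.79860267e-03, -2.97652228e-01,  9.54672675e-01,
        -1.42167857e+02],
       [ 0.00000000e+00,  0.00000000e+00,  0.00000000e+00,
         1.00000000e+00]])}
```

View pics/top0.png

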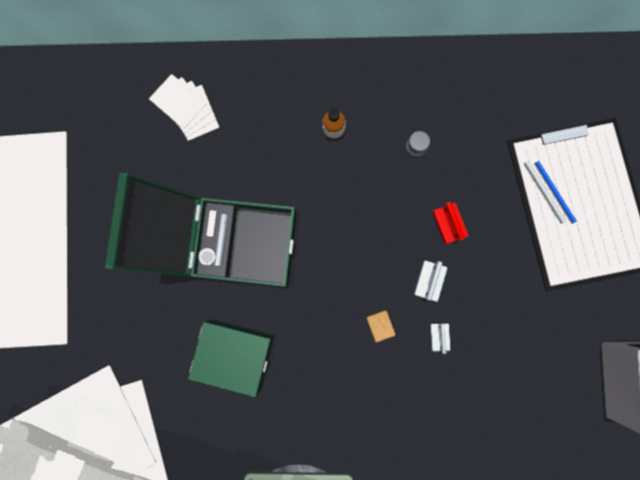

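View pics/side0.png

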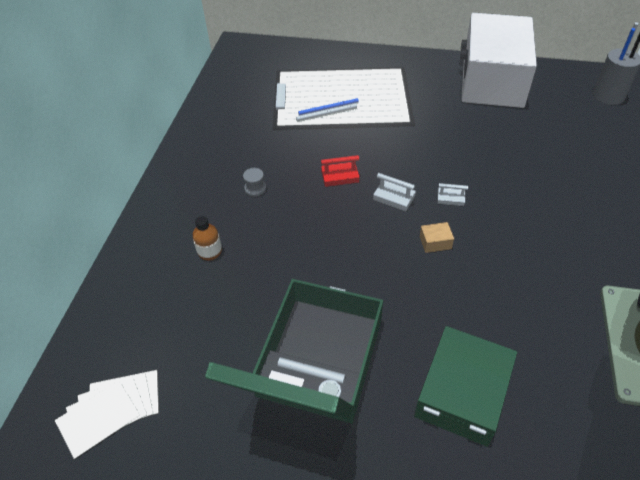

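Top view: larger case around (245,243) with its lid open to the left. The larger grey weight is at (431,281), the smaller at (440,338) and the red one at (451,223). The bottle is at (334,125), the loupe at (419,143) and the box at (381,326). In the side view the weight is at (395,190) and the case at (320,340). Next, an enlarged composite for bar and rim pixels.

```bash
cat > h.py <<'E'
import numpy as np,cv2
from station import manip,eyes
from scipy.spatial.transform import Rotation as Ro
def cam(n):
    c=eyes.camera_info(n); 
    return c,np.array(c["R"]),np.array(c["t"])
def ray(n,u,v):
    c,R,t=cam(n); d=R.T@np.array([(u-c["cx"])/c["fx"],(v-c["cy"])/c["fy"],1.]); return -R.T@t,d/np.linalg.norm(d)
def plane(n,u,v,z):
    o,d=ray(n,u,v); return o+d*(z-o[2])/d[2]
def tri(p,q):
    (a,d),(b,e)=ray("top",*p),ray("side",*q)
    s=np.linalg.lstsq(np.c_[d,-e],b-a,rcond=None)[0]; x,y=a+d*s[0],b+e*s[1]
    return (x+y)/2,np.linalg.norm(x-y)
E
python3 - <<'E'
import cv2,numpy as np
t=cv2.imread("pics/top0.png");s=cv2.imread("pics/side0.png")
def crop(i,x,y,w,h,k):return cv2.resize(i[y:y+h,x:x+w],None,fx=k,fy=k,interpolation=cv2.INTER_CUBIC)
a=np.hstack([crop(t,405,252,50,50,6),crop(s,365,165,66,50,6)])   # 300+396=696 x 300
b=np.hstack([crop(t,100,165,210,135,2),crop(s,200,275,190,135,2)])[:, :796]
W=max(a.shape[1],b.shape[1]);im=np.zeros((a.shape[0]+b.shape[0],W,3),np.uint8)
im[:300,:a.shape[1]]=a;im[300:,:b.shape[1]]=b
cv2.imwrite("pics/c1.png",im)
E
```

```text
(no output)
```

View pics/c1.png

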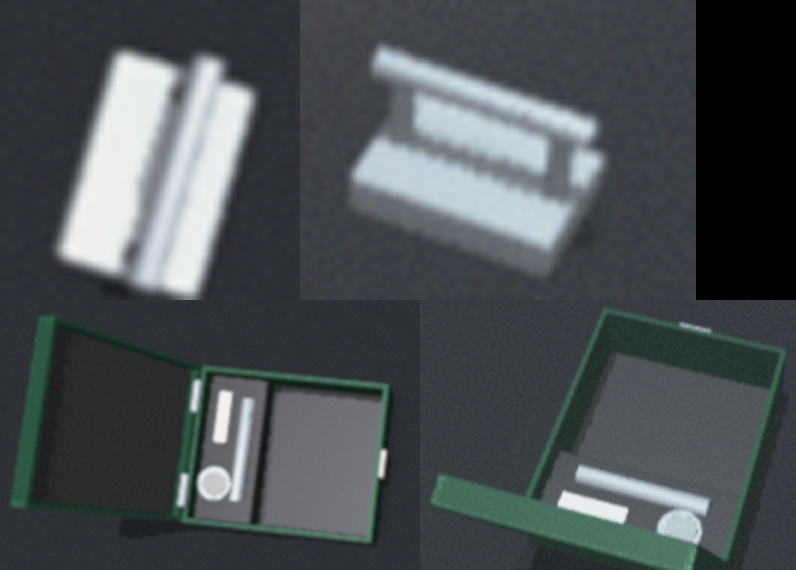

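```bash
python3 - <<'E'
from h import *
np.set_printoptions(precision=1,suppress=True)
A=tri((439.7,261.5),(377.8,175));B=tri((429.2,299.8),(413.8,186.7));print("bar",A,B)
for z in(45,):
  a,b=plane("top",439.7,261.5,z),plane("top",429.2,299.8,z);print(a,b,(a+b)/2,np.linalg.norm(a-b),np.arctan2(*(a-b)[[1,0]]))
  a,b=plane("side",377.8,175,z),plane("side",413.8,186.7,z);print(a,b,(a+b)/2,np.linalg.norm(a-b),np.arctan2(*(a-b)[[1,0]]))
c=np.array([plane("top",u,v,60) for u,v in((201.5,198.5),(294,207.5),(286,286.5),(191.5,275))]);print("rim",c)
for i in range(4):
  d=c[(i+1)%4]-c[i];print(np.linalg.norm(d),np.arctan2(d[1],d[0]))
print(tri((294,207.5),(293.5,280)),tri((286,286.5),(382,300.5)))
# lid outer edge corners: top crop / side crop
print("lid",tri((120,175),(210,366)),tri((106,268),(209+127,275+133)))
for n,p,z in(("bottle",(334,131),10),("loupe",(419,146),20),("box",(381,326),20)):print(n,plane("top",*p,z))
E
```

```text
bar (array([ 501.2, -268.6,   47.9]), np.float64(0.08532176034105866)) (array([ 430.6, -246.8,   49.1]), np.float64(1.5640677783075807))
[ 501.4 -269.2   45. ] [ 429.7 -247.7   45. ] [ 465.6 -258.5   45. ] 74.85972309967335 -0.2916837598184671
[ 501.4 -271.6   45. ] [ 431.4 -251.    45. ] [ 466.4 -261.3   45. ] 73.01314187848897 -0.2862872215633019
rim [[623.4 184.   60. ]
 [604.4   5.6  60. ]
 [455.   20.1  60. ]
 [476.9 199.5  60. ]]
179.3313728166966 -1.6771028833101436
150.09761881653787 3.0450636456857536
180.72853490366003 1.4492865290457169
147.34291878534233 -0.10568699798207143
(array([603.7,   5.6,  59.7]), np.float64(1.4682217425401694)) (array([456.9,  20.4,  58.3]), np.float64(3.849203545319743))
lid (array([627.5, 258.2, 237.2]), np.float64(1.1518286336518673)) (array([484.6, 278.3, 227.9]), np.float64(0.6400442139822616))
bottle [770.4 -71.   10. ]
loupe [ 733.4 -240.5   20. ]
box [ 378.9 -159.4   20. ]
```

Bar is at (466,-259,45), yaw -0.29, length 73–75 mm (nominal 74). The rim measures 150x180, with the case centre at about (540,102), yaw -0.108 and the bay at (537,74). All of this fits the given sizes, so I'm moving.

Call:
send_rows --targets '[{"jaw": 0, "dp": [-0.0218, -0.028, 0], "turn": 0}, {"jaw": 0, "dp": [-0.0218, -0.028, 0], "turn": 0}, {"jaw": 0, "dp": [-0.0218, -0.028, 0], "turn": 0}, {"jaw": 0, "dp": [-0.0218, -0.028, 0], "turn": 0}, {"jaw": 0, "dp": [-0.0218, -0.028, 0], "turn": 0}, {"jaw": 0, "dp": [-0.0218, -0.028, 0], "turn": 0}, {"jaw": 0, "dp": [-0.0218, -0.028, 0], "turn": 0}, {"jaw": 0, "dp": [-0.0218, -0.028, 0], "turn": 0}, {"jaw": 0, "dp": [-0.0218, -0.028, 0], "turn": 0}, {"jaw": 0, "dp": [-0.0218, -0.028, 0], "turn": 0}, {"jaw": 0, "dp": [-0.0218, -0.028, 0], "turn": 0}, {"jaw": 0, "dp": [-0.0218, -0.028, 0], "turn": 0}]'

```text
time: 1.15
position: [324.0, 141.7, 231.3]
eef_rot: [0.161, 0.987, 0.0, 0.0]
contact_force: [0.4, -0.3, 0.3]
grip_width: 85.3
```

Call:
send_rows --targets '[{"jaw": 0, "dp": [-0.0218, -0.028, 0], "turn": 0}, {"jaw": 0, "dp": [-0.0218, -0.028, 0], "turn": 0}, {"jaw": 0, "dp": [-0.0218, -0.028, 0], "turn": 0}, {"jaw": 0, "dp": [-0.0218, -0.028, 0], "turn": 0}, {"jaw": 0, "dp": [-0.0218, -0.028, 0], "turn": 0}, {"jaw": 0, "dp": [-0.0218, -0.028, 0], "turn": 0}, {"jaw": 0, "dp": [-0.0218, -0.028, 0.015], "turn": 0}, {"jaw": 0, "dp": [-0.0218, -0.028, 0.015], "turn": 0}, {"jaw": 0, "dp": [-0.0218, -0.028, 0.015], "turn": 0}, {"jaw": 0, "dp": [-0.0218, -0.028, 0.015], "turn": 0}, {"jaw": 0, "dp": [-0.0218, -0.028, 0.015], "turn": 0}, {"jaw": 0, "dp": [-0.0218, -0.028, 0.015], "turn": 0}]'

```text
time: 2.15
position: [465.2, -260.1, 140.2]
eef_rot: [0.161, 0.987, 0.0, -0.0]
contact_force: [1.7, -0.1, 1.0]
grip_width: 85.5
```

Call:
send_rows --targets '[{"jaw": 0, "dp": [0, 0, 0], "turn": -0.034}, {"jaw": 0, "dp": [0, 0, 0], "turn": 0}, {"jaw": 0, "dp": [0, 0, 0], "turn": 0}]'

```text
time: 2.4
position: [464.7, -258.3, 140.8]
eef_rot: [0.145, 0.989, 0.0, -0.001]
contact_force: [0.3, 0.4, -0.3]
grip_width: 85.2
```

```bash
cat >> h.py <<'E'
def go(x,y,z,yaw=None):
    s=manip.get_state();R=Ro.from_quat(s["eef_rot"]).as_matrix();p=s["position"]
    y0=np.arctan2(R[1,0],R[0,0]);np.set_printoptions(precision=2,suppress=True)
    print("t",s["time"],"p",p,"yaw",y0,"tilt",R[2,2],"F",s["contact_force"],"w",s["grip_width"],"q",s["joint_positions"])
    print("dp tool mm",R.T@(np.array([x,y,z])-p)," turn",None if yaw is None else -((yaw-y0+np.pi)%(2*np.pi)-np.pi))
E
python3 - <<'E'
from h import *
go(466,-259,27,np.pi-.29)
cv2.imwrite("pics/w1.png",eyes.read_camera("wrist")[:,:,::-1])
E
```

```text
t 2.4 p [ 464.7  -258.26  140.76] yaw 2.8504700651801973 tilt -0.999998487169821 F [ 0.32  0.44 -0.29] w 85.18910105896725 q [-0.53  0.33  1.8   0.    1.02 -1.81]
dp tool mm [ -1.64  -0.42 113.75]  turn -0.0011225884095957817
```

View pics/w1.png

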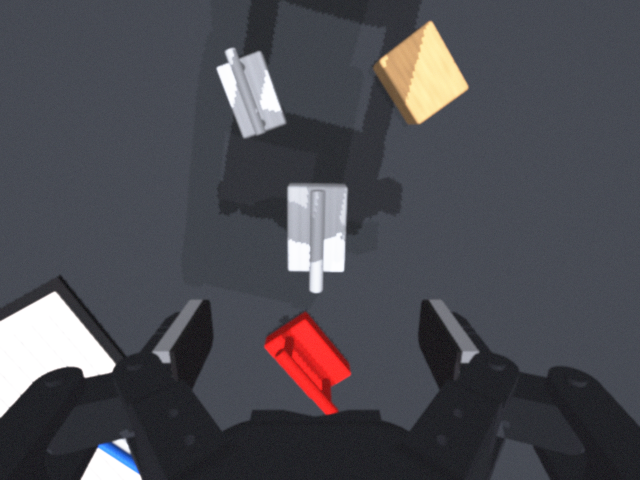

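Wrist view: the bar runs straight along tool x at column 316 (rows 192–290). That gives tool (-1.4, 0) mm, agreeing with the fixed cameras. Going down and closing.

Call:
send_rows --targets '[{"jaw": 0, "dp": [-0.0015, 0, 0.016], "turn": 0}, {"jaw": 0, "dp": [0, 0, 0.016], "turn": 0}, {"jaw": 0, "dp": [0, 0, 0.016], "turn": 0}, {"jaw": 0, "dp": [0, 0, 0.016], "turn": 0}, {"jaw": 0, "dp": [0, 0, 0.016], "turn": 0}, {"jaw": 0, "dp": [0, 0, 0.016], "turn": 0}, {"jaw": 0, "dp": [0, 0, 0.01], "turn": 0}, {"jaw": 0, "dp": [0, 0, 0.007], "turn": 0}, {"jaw": 0, "dp": [0, 0, 0], "turn": 0}, {"jaw": 0, "dp": [0, 0, 0], "turn": 0}]'

```text
time: 3.28
position: [466.9, -258.6, 28.8]
eef_rot: [0.144, 0.99, -0.0, 0.0]
contact_force: [0.0, 0.3, 0.3]
grip_width: 85.5
```

Call:
send_rows --targets '[{"jaw": 1, "dp": [0, 0, 0], "turn": 0}, {"jaw": 1, "dp": [0, 0, 0], "turn": 0}, {"jaw": 1, "dp": [0, 0, 0], "turn": 0}, {"jaw": 1, "dp": [0, 0, 0], "turn": 0}, {"jaw": 1, "dp": [0, 0, 0], "turn": 0}, {"jaw": 1, "dp": [0, 0, 0], "turn": 0}, {"jaw": 1, "dp": [0, 0, 0], "turn": 0}, {"jaw": 1, "dp": [0, 0, 0], "turn": 0}, {"jaw": 1, "dp": [0, 0, 0], "turn": 0}, {"jaw": 1, "dp": [0, 0, 0], "turn": 0}, {"jaw": 1, "dp": [0, 0, 0], "turn": 0}, {"jaw": 1, "dp": [0, 0, 0], "turn": 0}]' --newtons 60

```text
time: 4.28
position: [466.6, -258.7, 28.4]
eef_rot: [0.144, 0.99, 0.0, 0.0]
contact_force: [0.6, 1.6, 2.8]
grip_width: 7.9
```

Call:
send_rows --targets '[{"jaw": 1, "dp": [0, 0, -0.003], "turn": 0}, {"jaw": 1, "dp": [0, 0, -0.006], "turn": 0}, {"jaw": 1, "dp": [0, 0, -0.01], "turn": 0}, {"jaw": 1, "dp": [0, 0, -0.015], "turn": 0}, {"jaw": 1, "dp": [0, 0, -0.018], "turn": 0}, {"jaw": 1, "dp": [0, 0, -0.018], "turn": 0}, {"jaw": 1, "dp": [0, 0, -0.018], "turn": 0}, {"jaw": 1, "dp": [0, 0, -0.018], "turn": 0}, {"jaw": 1, "dp": [0, 0, -0.012], "turn": 0}, {"jaw": 1, "dp": [0, 0, -0.006], "turn": 0}, {"jaw": 1, "dp": [0, 0, 0], "turn": 0}, {"jaw": 1, "dp": [0, 0, 0], "turn": 0}]'

```text
time: 5.28
position: [466.2, -258.7, 152.1]
eef_rot: [0.144, 0.99, 0.0, -0.0]
contact_force: [0.4, -0.2, -4.1]
grip_width: 7.6
```

```bash
python3 - <<'E'
from h import *
go(537,74,150,np.pi-.108)
w=eyes.read_camera("wrist")[:,:,::-1];s=eyes.read_camera("side")[:,:,::-1]
cv2.imwrite("pics/g1.png",np.hstack([w[:,140:500],s[0:480,200:600]])[:, :760])
E
```

```text
t 5.2833 p [ 466.22 -258.7   152.13] yaw 2.851812688119475 tilt -0.9999999115549294 F [ 0.43 -0.23 -4.12] w 7.590505113233524 q [-0.53  0.32  1.78 -0.    1.04 -1.81]
dp tool mm [ 27.24 339.05   2.17]  turn -0.18177996547031805
```

View pics/g1.png

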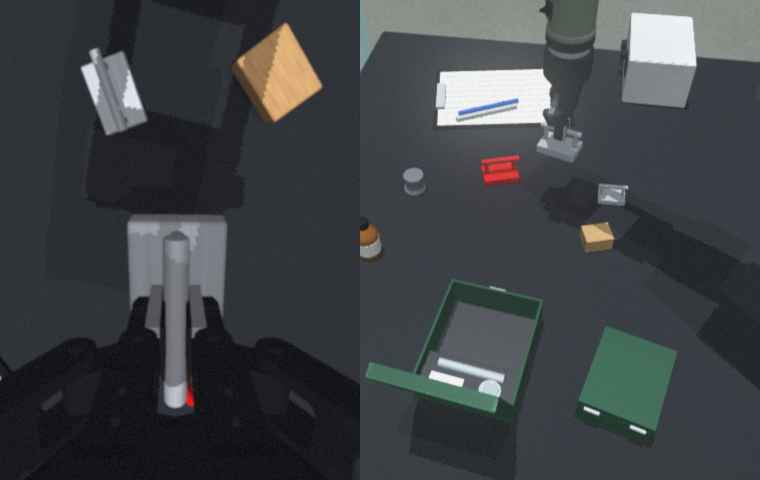

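Held level (about 4 N), and the width is steady at 7.6 mm. Carrying it over to the bay.

Call:
send_rows --targets '[{"jaw": 1, "dp": [0.001, 0.01, 0], "turn": 0}, {"jaw": 1, "dp": [0.001, 0.02, 0], "turn": 0}, {"jaw": 1, "dp": [0.002, 0.03, 0], "turn": 0}, {"jaw": 1, "dp": [0.003, 0.035, 0], "turn": 0}, {"jaw": 1, "dp": [0.003, 0.035, 0], "turn": 0}, {"jaw": 1, "dp": [0.003, 0.035, 0], "turn": 0}, {"jaw": 1, "dp": [0.003, 0.035, 0], "turn": 0}, {"jaw": 1, "dp": [0.003, 0.035, 0], "turn": 0}, {"jaw": 1, "dp": [0.003, 0.035, 0], "turn": 0}, {"jaw": 1, "dp": [0.003, 0.033, 0], "turn": 0}, {"jaw": 1, "dp": [0.001, 0.024, 0], "turn": 0}, {"jaw": 1, "dp": [0.001, 0.012, 0], "turn": 0}]'

```text
time: 6.38
position: [537.6, 77.4, 151.6]
eef_rot: [0.143, 0.99, 0.001, -0.0]
contact_force: [0.6, -0.6, -4.8]
grip_width: 8.1
```

Call:
send_rows --targets '[{"jaw": 1, "dp": [0, 0, 0], "turn": -0.05}, {"jaw": 1, "dp": [0, 0, 0], "turn": -0.07}, {"jaw": 1, "dp": [0, 0, 0], "turn": -0.06}, {"jaw": 1, "dp": [0, 0, 0], "turn": 0}, {"jaw": 1, "dp": [0, 0, 0], "turn": 0}]'

```text
time: 6.8
position: [537.1, 73.6, 151.8]
eef_rot: [0.056, 0.998, -0.0, -0.001]
contact_force: [0.3, -0.1, -5.1]
grip_width: 7.8
```

```bash
python3 - <<'E'
from h import *
go(537,74,33,np.pi-.108)
w=eyes.read_camera("wrist")[:,:,::-1];s=eyes.read_camera("top")[:,:,::-1]
cv2.imwrite("pics/g2.png",np.hstack([cv2.resize(w,(440,330)),cv2.resize(s[160:325,90:270+0],(360,330))]))
E
```

```text
t 6.8 p [537.05  73.63 151.78] yaw 3.0300813170644227 tilt -0.9999990990769735 F [ 0.31 -0.06 -5.09] w 7.835932254213773 q [ 0.12  0.33  1.76 -0.    1.05 -1.34]
dp tool mm [ -0.06   0.4  118.78]  turn -0.003511336525370279
```

View pics/g2.png

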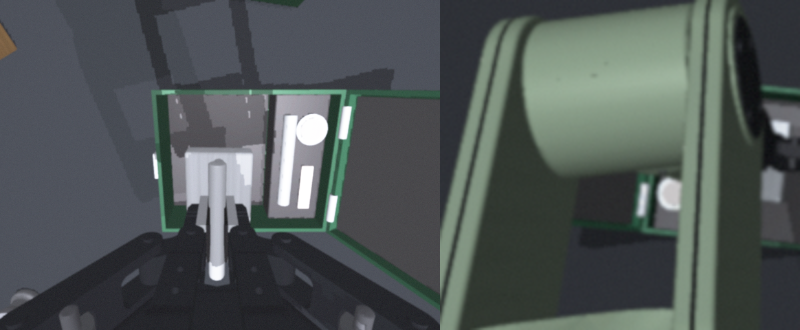

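Weight is aligned in the bay (weight centre column 218, bay floor columns 165–268 in the scaled wrist view). Lowering it.

Call:
send_rows --targets '[{"jaw": 1, "dp": [0, 0, 0.008], "turn": 0}, {"jaw": 1, "dp": [0, 0, 0.015], "turn": 0}, {"jaw": 1, "dp": [0, 0, 0.018], "turn": 0}, {"jaw": 1, "dp": [0, 0, 0.018], "turn": 0}, {"jaw": 1, "dp": [0, 0, 0.018], "turn": 0}, {"jaw": 1, "dp": [0, 0, 0.014], "turn": 0}, {"jaw": 1, "dp": [0, 0, 0.01], "turn": 0}, {"jaw": 1, "dp": [0, 0, 0.006], "turn": 0}, {"jaw": 1, "dp": [0, 0, 0.004], "turn": 0}, {"jaw": 1, "dp": [0, 0, 0.003], "turn": 0}, {"jaw": 1, "dp": [0, 0, 0.002], "turn": 0}, {"jaw": 1, "dp": [0, 0, 0], "turn": 0}]'

```text
time: 7.9
position: [537.8, 73.8, 36.5]
eef_rot: [0.055, 0.998, 0.0, 0.0]
contact_force: [-0.4, -0.4, -4.2]
grip_width: 7.9
```

Call:
send_rows --targets '[{"jaw": 1, "dp": [0, 0, 0.001], "turn": 0}, {"jaw": 1, "dp": [0, 0, 0.001], "turn": 0}, {"jaw": 1, "dp": [0, 0, 0], "turn": 0}, {"jaw": 1, "dp": [0, 0, 0], "turn": 0}]'

```text
time: 8.23
position: [537.7, 73.8, 34.5]
eef_rot: [0.055, 0.998, 0.0, 0.0]
contact_force: [-0.4, -0.9, -3.2]
grip_width: 8.0
```

Call:
send_rows --targets '[{"jaw": 1, "dp": [0, 0, 0.001], "turn": 0}, {"jaw": 1, "dp": [0, 0, 0.001], "turn": 0}, {"jaw": 1, "dp": [0, 0, 0], "turn": 0}, {"jaw": 1, "dp": [0, 0, 0], "turn": 0}]'

```text
time: 8.57
position: [537.9, 74.1, 32.8]
eef_rot: [0.055, 0.998, 0.0, 0.0]
contact_force: [-1.7, 2.2, 1.1]
grip_width: 8.0
```

Contact with the floor is felt (z force -4 → +1). Releasing with a partial opening, then going straight up.

Call:
send_rows --targets '[{"jaw": 0.9, "dp": [0, 0, 0], "turn": 0}, {"jaw": 0.8, "dp": [0, 0, 0], "turn": 0}, {"jaw": 0.7, "dp": [0, 0, 0], "turn": 0}, {"jaw": 0.65, "dp": [0, 0, 0], "turn": 0}, {"jaw": 0.65, "dp": [0, 0, 0], "turn": 0}, {"jaw": 0.65, "dp": [0, 0, 0], "turn": 0}, {"jaw": 0.65, "dp": [0, 0, 0], "turn": 0}, {"jaw": 0.65, "dp": [0, 0, 0], "turn": 0}]'

```text
time: 9.23
position: [537.6, 73.7, 32.3]
eef_rot: [0.055, 0.998, 0.0, 0.0]
contact_force: [0.8, -0.1, -0.1]
grip_width: 29.8
```

Call:
send_rows --targets '[{"jaw": 0.65, "dp": [0, 0, -0.004], "turn": 0}, {"jaw": 0.65, "dp": [0, 0, -0.01], "turn": 0}, {"jaw": 0.65, "dp": [0, 0, -0.02], "turn": 0}, {"jaw": 0.65, "dp": [0, 0, -0.025], "turn": 0}, {"jaw": 0.65, "dp": [0, 0, -0.025], "turn": 0}, {"jaw": 0.65, "dp": [0, 0, -0.025], "turn": 0}, {"jaw": 0.65, "dp": [0, 0, -0.025], "turn": 0}, {"jaw": 0.65, "dp": [0, 0, -0.025], "turn": 0}, {"jaw": 0.65, "dp": [0, 0, 0], "turn": 0}, {"jaw": 0.65, "dp": [0, 0, 0], "turn": 0}]'

```text
time: 10.07
position: [538.4, 73.8, 193.7]
eef_rot: [0.055, 0.998, 0.0, 0.002]
contact_force: [-0.3, 0.0, -0.3]
grip_width: 29.9
```

```bash
python3 - <<'E'
from h import *
go(537,74,33,np.pi-.108)
w=eyes.read_camera("wrist")[:,:,::-1]
s=eyes.read_camera("side")[:,:,::-1]
cv2.imwrite("pics/g3.png",np.hstack([cv2.resize(w,(400,300)),cv2.resize(s[200:500,180:580],(400,300))]))
E
```

```text
t 10.0667 p [538.42  73.82 193.7 ] yaw 3.0317753249331703 tilt -0.9999889556216677 F [-0.31  0.01 -0.31] w 29.884557140511113 q [ 0.12  0.3   1.7   0.    1.14 -1.35]
dp tool mm [  2.17  -0.16 160.7 ]  turn -0.001817328656622763
```

View pics/g3.png

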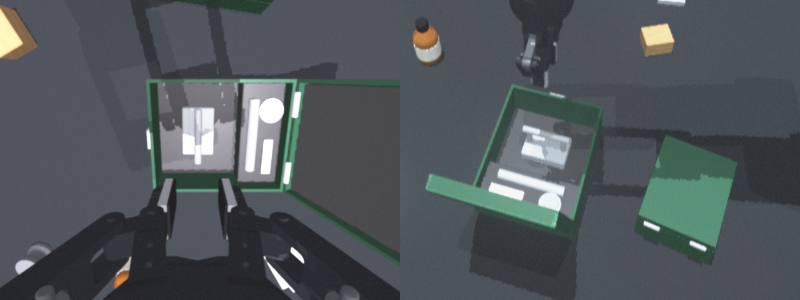

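Weight stands upright in the bay with the hand clear and the lid still open. Shutting the fingers, then going up and over to behind the lid at z≈290.

Call:
send_rows --targets '[{"jaw": 1, "dp": [0, 0, -0.025], "turn": 0}, {"jaw": 1, "dp": [0, 0, -0.025], "turn": 0}, {"jaw": 1, "dp": [0, 0, -0.025], "turn": 0}, {"jaw": 1, "dp": [0, 0, -0.025], "turn": 0}, {"jaw": 1, "dp": [0, 0, 0], "turn": 0}, {"jaw": 1, "dp": [0, 0.02, 0], "turn": 0}, {"jaw": 1, "dp": [0, 0.038, 0], "turn": 0}, {"jaw": 1, "dp": [0, 0.038, 0], "turn": 0}, {"jaw": 1, "dp": [0, 0.038, 0], "turn": 0}, {"jaw": 1, "dp": [0, 0.038, 0], "turn": 0}, {"jaw": 1, "dp": [0, 0.038, 0], "turn": 0}, {"jaw": 1, "dp": [0.002, 0.038, 0], "turn": 0}]'

```text
time: 11.17
position: [562.3, 322.0, 289.1]
eef_rot: [0.055, 0.998, -0.001, -0.001]
contact_force: [0.8, -0.1, 0.3]
grip_width: -0.3
```

Call:
send_rows --targets '[{"jaw": 1, "dp": [0, 0, 0], "turn": 0.12}, {"jaw": 1, "dp": [0, 0, 0], "turn": 0.12}, {"jaw": 1, "dp": [0, 0, 0], "turn": 0.12}, {"jaw": 1, "dp": [0, 0, 0], "turn": 0.12}, {"jaw": 1, "dp": [0, 0, 0], "turn": 0.12}, {"jaw": 1, "dp": [0, 0, 0], "turn": 0.12}, {"jaw": 1, "dp": [0, 0, 0], "turn": 0.12}, {"jaw": 1, "dp": [0, 0, 0], "turn": 0.12}, {"jaw": 1, "dp": [0, 0, 0], "turn": 0.12}, {"jaw": 1, "dp": [0, 0, 0], "turn": 0.12}, {"jaw": 1, "dp": [0, 0, 0], "turn": 0.12}, {"jaw": 1, "dp": [0, 0, 0], "turn": 0.12}]'

```text
time: 12.17
position: [562.2, 320.2, 289.0]
eef_rot: [0.702, 0.712, -0.002, -0.001]
contact_force: [0.2, 0.3, 0.4]
grip_width: 0.0
```

Call:
send_rows --targets '[{"jaw": 1, "dp": [0, 0, 0], "turn": 0.12}, {"jaw": 1, "dp": [0, 0, 0], "turn": 0}, {"jaw": 1, "dp": [0, 0, 0], "turn": 0}]'

```text
time: 12.42
position: [562.4, 320.3, 289.6]
eef_rot: [0.74, 0.672, -0.001, -0.0]
contact_force: [-0.9, 0.3, 0.4]
grip_width: 0.1
```

```bash
python3 - <<'E'
from h import *
go(563.7,321,190,np.pi/2-.108)
cv2.imwrite("pics/g4.png",eyes.read_camera("side")[:,:,::-1])
E
```

```text
t 12.4167 p [562.4  320.25 289.64] yaw 1.4748177474924151 tilt -0.9999958619867881 F [-0.91  0.34  0.45] w 0.14911609658195726 q [0.5  0.41 1.28 0.   1.45 0.6 ]
dp tool mm [ 1.03  1.46 99.63]  turn 0.012021420697518437
```

View pics/g4.png

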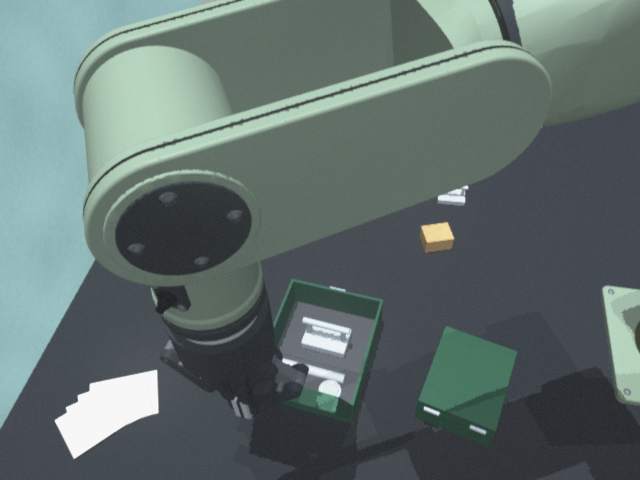

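The hand hangs behind the lid (fingertips at about (240,408)). The weight is upright in the bay at (327,337). Going down 100 mm.

Call:
send_rows --targets '[{"jaw": 1, "dp": [0, 0, 0.015], "turn": 0}, {"jaw": 1, "dp": [0, 0, 0.02], "turn": 0}, {"jaw": 1, "dp": [0, 0, 0.02], "turn": 0}, {"jaw": 1, "dp": [0, 0, 0.02], "turn": 0}, {"jaw": 1, "dp": [0, 0, 0.015], "turn": 0}, {"jaw": 1, "dp": [0, 0, 0.01], "turn": 0}, {"jaw": 1, "dp": [0, 0, 0], "turn": 0}]'

```text
time: 13.05
position: [561.5, 319.8, 188.4]
eef_rot: [0.741, 0.672, -0.003, -0.001]
contact_force: [-0.1, -0.4, -0.2]
grip_width: 0.2
```

Call:
send_rows --targets '[{"jaw": 1, "dp": [-0.01, 0, 0], "turn": 0}, {"jaw": 1, "dp": [-0.01, 0, 0], "turn": 0}, {"jaw": 1, "dp": [-0.01, 0, 0], "turn": 0}, {"jaw": 1, "dp": [-0.01, 0, 0], "turn": 0}, {"jaw": 1, "dp": [-0.01, 0, 0], "turn": 0}, {"jaw": 1, "dp": [-0.01, 0, 0], "turn": 0}]'

```text
time: 13.55
position: [557.4, 260.9, 193.4]
eef_rot: [0.741, 0.671, 0.002, -0.0]
contact_force: [-2.8, 7.0, 17.7]
grip_width: -0.1
```

Call:
send_rows --targets '[{"jaw": 1, "dp": [-0.01, 0, 0], "turn": 0}, {"jaw": 1, "dp": [-0.01, 0, 0], "turn": 0}, {"jaw": 1, "dp": [-0.01, 0, 0], "turn": 0}, {"jaw": 1, "dp": [0, 0, 0], "turn": 0}, {"jaw": 1, "dp": [0, 0, 0], "turn": 0}]'

```text
time: 13.97
position: [558.5, 232.7, 200.1]
eef_rot: [0.741, 0.671, 0.009, 0.003]
contact_force: [3.4, 4.4, 25.8]
grip_width: -0.0
```

```bash
python3 - <<'E'
from h import *
go(548.1,176.6,190,np.pi/2-.108)
cv2.imwrite("pics/g5.png",eyes.read_camera("side")[200:,100:500,::-1])
E
```

```text
t 13.9667 p [558.51 232.66 200.09] yaw 1.4714059315892853 tilt -0.9998040253384771 F [ 3.38  4.36 25.76] w -0.010558128061224819 q [0.38 0.38 1.56 0.   1.19 0.47]
dp tool mm [-56.92  -4.95   9.43]  turn 0.008609604794388659
```

View pics/g5.png

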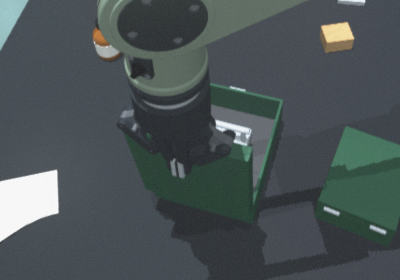

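The lid is nearly upright, but its edge bears up on the gripper knuckles (26 N). I'll back off upward 27 mm so that only the fingertips push.

Call:
send_rows --targets '[{"jaw": 1, "dp": [0, 0, -0.009], "turn": 0}, {"jaw": 1, "dp": [0, 0, -0.009], "turn": 0}, {"jaw": 1, "dp": [0, 0, -0.009], "turn": 0}, {"jaw": 1, "dp": [0, 0, 0], "turn": 0}, {"jaw": 1, "dp": [0, 0, 0], "turn": 0}]'

```text
time: 14.43
position: [553.9, 230.6, 218.3]
eef_rot: [0.741, 0.671, -0.0, 0.0]
contact_force: [0.5, -0.3, -0.2]
grip_width: 0.0
```

```bash
python3 - <<'E'
from h import *
go(547,167,217,np.pi/2-.108)
E
```

```text
t 14.4333 p [553.86 230.6  218.33] yaw 1.4716499362821123 tilt -0.9999999988764731 F [ 0.5  -0.3  -0.25] w 0.016709819292019198 q [ 0.38  0.37  1.53 -0.    1.25  0.47]
dp tool mm [-63.96  -0.53   1.33]  turn 0.008853609487215586
```

Contact force is gone. Pushing 63 mm more takes the lid to about 1.25 rad, then retracting at once.

Call:
send_rows --targets '[{"jaw": 1, "dp": [-0.01, 0, 0], "turn": 0}, {"jaw": 1, "dp": [-0.01, 0, 0], "turn": 0}, {"jaw": 1, "dp": [-0.01, 0, 0], "turn": 0}, {"jaw": 1, "dp": [-0.01, 0, 0], "turn": 0}, {"jaw": 1, "dp": [-0.01, 0, 0], "turn": 0}, {"jaw": 1, "dp": [-0.01, 0, 0], "turn": 0}, {"jaw": 1, "dp": [-0.003, 0, 0], "turn": 0}, {"jaw": 1, "dp": [0.02, 0, 0], "turn": 0}, {"jaw": 1, "dp": [0.035, 0, 0], "turn": 0}, {"jaw": 1, "dp": [0.035, 0, 0], "turn": 0}, {"jaw": 1, "dp": [0.035, 0, 0], "turn": 0}, {"jaw": 1, "dp": [0, 0, 0], "turn": 0}]'

```text
time: 15.43
position: [560.4, 297.9, 217.9]
eef_rot: [0.74, 0.673, 0.002, -0.001]
contact_force: [0.8, -0.5, -0.5]
grip_width: -0.1
```

Call:
send_rows --targets '[{"jaw": 1, "dp": [0, 0, -0.03], "turn": 0}, {"jaw": 1, "dp": [0, 0, -0.03], "turn": 0}, {"jaw": 1, "dp": [0, 0, 0], "turn": 0}, {"jaw": 1, "dp": [0, 0, 0], "turn": 0}, {"jaw": 1, "dp": [0, 0, 0], "turn": 0}, {"jaw": 1, "dp": [0, 0, 0], "turn": 0}, {"jaw": 1, "dp": [0, 0, 0], "turn": 0}, {"jaw": 1, "dp": [0, 0, 0], "turn": 0}, {"jaw": 1, "dp": [0, 0, 0], "turn": 0}, {"jaw": 1, "dp": [0, 0, 0], "turn": 0}, {"jaw": 1, "dp": [0, 0, 0], "turn": 0}, {"jaw": 1, "dp": [0, 0, 0], "turn": 0}]'

```text
time: 16.43
position: [560.0, 292.6, 278.2]
eef_rot: [0.741, 0.671, -0.0, -0.0]
contact_force: [-0.0, 0.2, 0.3]
grip_width: 0.1
```

Call:
send_rows --targets '[{"jaw": 1, "dp": [0, 0, 0], "turn": 0}, {"jaw": 1, "dp": [0, 0, 0], "turn": 0}, {"jaw": 1, "dp": [0, 0, 0], "turn": 0}, {"jaw": 1, "dp": [0, 0, 0], "turn": 0}, {"jaw": 1, "dp": [0, 0, 0], "turn": 0}, {"jaw": 1, "dp": [0, 0, 0], "turn": 0}, {"jaw": 1, "dp": [0, 0, 0], "turn": 0}, {"jaw": 1, "dp": [0, 0, 0], "turn": 0}, {"jaw": 1, "dp": [0, 0, 0], "turn": 0}, {"jaw": 1, "dp": [0, 0, 0], "turn": 0}, {"jaw": 1, "dp": [0, 0, 0], "turn": 0}, {"jaw": 1, "dp": [0, 0, 0], "turn": 0}]'

```text
time: 17.43
position: [560.0, 292.6, 278.3]
eef_rot: [0.741, 0.671, 0.0, -0.0]
contact_force: [0.1, -0.0, -0.5]
grip_width: -0.3
```

Call:
send_rows --targets '[{"jaw": 1, "dp": [0, 0, 0], "turn": 0}, {"jaw": 1, "dp": [0, 0, 0], "turn": 0}, {"jaw": 1, "dp": [0, 0, 0], "turn": 0}, {"jaw": 1, "dp": [0, 0, 0], "turn": 0}, {"jaw": 1, "dp": [0, 0, 0], "turn": 0}, {"jaw": 1, "dp": [0, 0, 0], "turn": 0}, {"jaw": 1, "dp": [0, 0, 0], "turn": 0}, {"jaw": 1, "dp": [0, 0, 0], "turn": 0}, {"jaw": 1, "dp": [0, 0, 0], "turn": 0}, {"jaw": 1, "dp": [0, 0, 0], "turn": 0}, {"jaw": 1, "dp": [0, 0, 0], "turn": 0}, {"jaw": 1, "dp": [0, 0, 0], "turn": 0}]'

```text
time: 18.43
position: [560.0, 292.6, 278.3]
eef_rot: [0.741, 0.671, 0.0, -0.0]
contact_force: [0.2, 0.7, 0.3]
grip_width: -0.1
```

```bash
python3 - <<'E'
from h import *
go(547,167,217,np.pi/2-.108)
cv2.imwrite("pics/g6.png",np.hstack([cv2.resize(eyes.read_camera(n)[:,:,::-1],(400,300)) for n in("side","wrist")]))
E
```

```text
t 18.4333 p [560.02 292.61 278.32] yaw 1.471753335847595 tilt -0.9999999923587185 F [0.18 0.7  0.33] w -0.08551988268816306 q [0.46 0.39 1.34 0.   1.41 0.56]
dp tool mm [-126.29   -0.54   61.31]  turn 0.008957009052698695
```

View pics/g6.png

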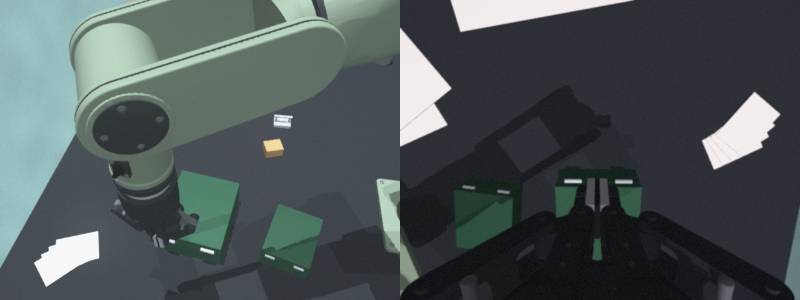

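The lid looks shut in both views. A numeric check of the lid's free-edge corner against its expected height (z=79) comes before handing in.

```bash
python3 - <<'E'
from h import *
from station import eyes
im=eyes.read_camera("side");c,R,t=cam("side")
h=cv2.cvtColor(im,cv2.COLOR_RGB2HSV);m=cv2.inRange(h,(60,90,30),(90,255,255));m[:,:270]=0;m[:,395:]=0
ys,xs=np.nonzero(m);i=np.argmax(xs-ys*.6);print("top-right green corner px",xs[i],ys[i],"rightmost",xs.max(),ys[xs.argmax()])
a=-.108;C=np.array([540,102])
for th in(0,.05,.15,.3):
    y=90-180*np.cos(th)+18*np.sin(th);z=61+180*np.sin(th)+18*np.cos(th)
    X=np.r_[C+np.array([[np.cos(a),-np.sin(a)],[np.sin(a),np.cos(a)]])@[-75,y],z];q=R@X+t
    print(th,c["fx"]*q[0]/q[2]+c["cx"],c["fy"]*q[1]/q[2]+c["cy"])
E
```

```text
top-right green corner px 382 294 rightmost 382 294
0 384.69878469201 293.2133187868497
0.05 384.85247134202086 290.4108988268514
0.15 384.95859313393856 285.453890455674
0.3 384.585270074131 279.7976792838234
```

Call:
send_rows --targets '[{"jaw": 1, "dp": [0.03, 0, 0], "turn": 0}, {"jaw": 1, "dp": [0.03, 0, 0], "turn": 0}, {"jaw": 1, "dp": [0, 0, 0], "turn": 0}, {"jaw": 1, "dp": [0, 0, 0], "turn": 0}, {"jaw": 1, "dp": [0, 0, 0], "turn": 0}, {"jaw": 1, "dp": [0, 0, 0], "turn": 0}]'

```text
time: 19.08
position: [565.9, 351.4, 278.4]
eef_rot: [0.741, 0.671, -0.0, 0.0]
contact_force: [0.3, 0.4, -0.4]
grip_width: -0.1
```

The corner at row 294 matches the shut lid (293.2 predicted at 0 rad, 290.4 at 0.05 rad). Handing in.

```bash
python3 -c "
from station import manip
print(manip.finish_job())"
```

```text
the job is handed in; nothing more can be done
None
```

I put the weight in the case bay by its bar and released it on the floor. I then pushed the lid from behind past upright and pulled the hand away, and the lid fell shut untouched. The job was handed in at about 19 s, and `finish_job` gave no verdict.

**Last checks:**
- **Lid:** its free corner appeared at row 294, against 293.2 predicted for fully shut and 290.4 for 0.05 rad. The column was off by about 3 px. The hand was clear, with contact force around 0.
- **Weight:** pictures after release, with the lid still open, showed it upright near the bay's centre. I could not see it again once the lid was shut.
- **Bystanders:** the cardboard box was in place in the last picture. The bottle and loupe were hidden behind the arm there, but the hand never went near them.

**Disagreements:**
- **Lid push:** the lid's edge first caught under the gripper knuckles, with about 26 N upward on the wrist. I raised the hand 27 mm and finished the push with the fingertips only.
- **Grip width:** it read about 8 mm on the 10 mm bar, but the hold was steady.

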